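# Reset the tripped breaker under the push-latch flap of the bench supply box

## Robot

A 6-joint arm with a two-finger parallel gripper is mounted at the origin on the work surface. World frame = base frame: x ahead of the robot, y to its left, z up, the work surface at z = 0. Lengths are in mm, angles in degrees, forces in N, time in s.
With the tool pointing down it reaches from about 275 to 825 mm from the base axis. Payload 4.9 kg.
Tool frame: the origin (TCP) lies between the finger pads; the fingertips stand 11 mm ahead of it and the grasp point (between the pads) lies 8 mm behind it (r.tcp_to_tips is the distance from the TCP to the fingertips, in mm); z points along the fingers, y is the line along which they close (so a half turn about z gives the same grasp; the last joint's range is limited). The gripper opens to 85 mm and grips with 20 to 120 N. Pads are 22 mm wide; open, the fingers measure 114 mm over their backs; the gripper's body (76 mm by 85 mm) begins 54 mm behind the grasp point. The pads swing forward as they close: fully open they stand 13 mm farther back than shut.
Start: joints at [-73.579, 18.69, -11.035, 60.275, 0, 82.311], TCP at [224.683, -502.032, 242.281] pointing down, gripper open.
Joint ranges: [-152.03, 152.03], [-55.5, 102.48], [-74.3, 77.21], [-110.64, 120.58], [-84.22, 78.4], [-180, 180]. Speed limits (degrees/s): [147.25, 147.25, 180, 180, 180, 180].

## Interface

Orientations are given as [roll, pitch, yaw] about the fixed x, y, z axes, in that order (R = Rz(yaw) Ry(pitch) Rx(roll)).
In Python, from plant import telemetry, grab_frame, r gives the robot as it stands. The module is installed in compiled form; this text tells all that it offers.
- The arm moves only by the shell command python3 -m creep 'ROWS'. ROWS is JSON, a list of rows, each a list of 7 numbers: the shift along the tool's x, y, z in units of 25 mm (1.0 is 25 mm), then the turn, a rotation vector about the tool's x, y, z in units of 6 degrees (1.0 is 6 degrees), then the closure in counts, from 0 (fully open) to 255 (shut). A call has 1 to 12 rows; each row shifts and turns the commanded pose from where the row before left it, along the tool's axes as they then stand; what a row does not reach is not made up. A row lasts 1/12 s, in which the tool goes at most 41.7 mm and 7.16 degrees, less where a joint would pass 70% of its speed; a pose out of reach is approached as far as the arm can. A call is refused whole if a number of a shift passes 1 or a number of a turn 1, either way. A call with a gripper value outside its range is refused whole. The fingers move at their own pace and stop on an object; the grip force is fixed at half the most. Time passes only in rows, so rows that do not move let the fingers close. It gives the time, the measured TCP pose, the force, the opening and the grip force at its end, in the units of the state.
- telemetry.state(): the state, without advancing time (a new reading comes with each control period).
- grab_frame(name): name is "scene" or "top" or "wrist"; returns a dict with "color" (384x512x3 uint8, red, green, blue), "K" (3x3 intrinsics, pixels), "rvec" (rotation vector, rad) and "tvec" (3), from world to camera coordinates, as OpenCV has them. Camera axes: x right, y down, z forward; pixel columns grow to the right and rows downward; lengths in mm; the calibration is good to about 2 mm. A picture is of the moment at which its call begins. There is no depth.
- r.finish_job(): hands the job in; it is judged then, once.
The state is a dict: "t": time; "joints": joint angles; "dq": joint speeds; "joint_torque": joint torques, N m; "ee_pos": TCP position; "eef_rot": TCP orientation; "wrist_force": force on the tool from outside, world axes, zero at the start; "wrist_torque": the same for the moment, N m; "grip_width": opening from 0.0 (shut) to 1.0 (fully open); "grasp_force": force on a finger pad.
Only numpy, scipy, OpenCV 4.12 (cv2) and the standard library are available. Lean on these libraries where they do the work, as an engineer would, in place of code of your own. Each camera call takes 0.05 s, during which the arm holds its last target. There are 200 camera calls.

## Task

One circuit of the bench supply box has tripped: press the dark flap on top of the box so that it pops wide open, push the one reset button that stands out fully in without pressing the two that are already in, then push the flap back down and press it until it latches shut and stays shut. Work with the fingertips only, and leave everything else on the bench where it is.

Things in the scene. Friction and masses are not known exactly. Their poses are not given: they have to be found in the camera images.
- supply_box: Light grey box, 150 (x) by 220 (y) by 70 high, fixed to the bench; origin: centre of its underside, x to its back (away from the robot), y left, z up. A dark slate-blue flap 75 (x) by 130 by 8 with white ribs covers a well in its top; its upper face is 78 mm above the bench. Well: x -42 to 40, y -68 to 68 mm, floor 40 mm up; a latch block at mid front reaches back to x = -31 (y within 18).
- flap (a joint): Flap angle, rad: 0 latched, positive open, range -0.09 to 1.75. Push latch: press down past -0.04 (about 2 N at the ribs; stop at -0.09) and let go: a damped spring swings it to 1.75, just past upright, in about 1 s; keep out of its way. To shut: push it over from behind and down (up to 3 N at the ribs), never losing contact, press to the stop (past -0.05), let go: it rests at 0; else it reopens.
- flap_pad (a point): Centre of the patch of white ribs on the flap's upper (outer) face, 57 mm from the hinge axis and 18 mm from the flap's free edge; the place to press. It moves with the flap.
- flap_edge (a point): Middle of the flap's free front edge, at its upper face, 75 mm from the hinge axis; it moves with the flap.
- flap_hinge (a point): Middle of the flap's hinge axis, which lies along the box's y at x = +35 mm, 72 mm above the bench. The flap's outer face is 6 mm from the axis. The shut flap reaches from here 75 mm towards the box's front (its -x); it opens upward and back.
- breaker_a: The tripped circuit breaker: a 30 mm square grey plate with a steel collar, on the well's floor; one of three in a row along the box's y, 38 mm apart, all at x = -7 mm of the box (42 mm in front of the hinge). Which of the three places it has changes. Origin: centre of its underside, 40 mm above the bench.
- button_a (a joint): Travel of the tripped breaker's round push button, in m: 0 standing out (tripped), 0.008 fully in (reset). White cap 12 mm across, 4 mm high, on a red sleeve 18 mm across that shows only while the button stands out. It moves straight down against about 4 N of friction, stops hard at 0.008 and stays where it is left.
- button_a_top (a point): Centre of the top of the tripped breaker's button: 60 mm above the bench while it stands out, 52 mm when it is fully in.
- breaker_b: Second breaker, the same make; its button is already in (cap top 52 mm above the bench, no red showing). Not to be pressed.
- button_b (a joint): Travel of the second breaker's button in m, 0.008 = in, as it is at the start.
- breaker_c: Third breaker, the same make; its button is already in. Not to be pressed.
- button_c (a joint): Travel of the third breaker's button in m, 0.008 = in, as it is at the start.
- flux_bottle: Blue bottle with a red cap, 44 mm across, 105 mm high, standing to the left of the box; origin under its centre.
- parts_cup: Red open tray 75 by 55 by 30 mm with small white parts, to the left of the box; origin under its centre.
- screwdriver: Screwdriver with a yellow handle, 170 mm long, lying close to the right side of the box.
- solder_reel: Metal reel of solder, 54 mm across, 38 mm high, standing to the right of the box; origin under its centre.
- sensor_1: Black sensor module with a green circuit board, 60 by 38 by 14 mm, lying just in front of the box.
- sensor_2: Second such sensor module, beside the first.
- tweezers: Steel tweezers, 120 mm long, 7 mm high, lying to the right of the box.

How it is judged:
By the outcome, as a careful person would: the job done as asked, in the order asked, and still so for the second after the job is handed in, with the robot touching nothing.
It also fails if it takes over 48 s, if anything falls off the work surface, if the arm or the gripper's body presses on something with over 40 N, if the wrist force passes 120 N, or if a joint passes its speed limit or range.

## Working session

There is one attempt and no reset: what is moved stays moved. The work goes in short steps, Python scripts to look and compute and a shell command to move; the robot and the scene stay as the last step left them, time stands still between calls to the robot, and variables do not carry over. Pictures are saved under pics/ and viewed, at most 10 in all, crops included, and the job is handed in when it is done.

```bash
mkdir -p pics
python3 - <<'E'
from plant import telemetry, grab_frame, r
import cv2,numpy as np
s=telemetry.state();print(s['t'],s['ee_pos'],s['eef_rot'],s['wrist_force'],r.tcp_to_tips)
for n in("scene","top"):
    f=grab_frame(n);cv2.imwrite(f'pics/{n}0.png',f['color'][:,:,::-1]);np.savez(f'pics/{n}0.npz',**{k:f[k] for k in('K','rvec','tvec')})
E
cat > h.py <<'E'
import numpy as np,cv2
def plane(npz,uv,z):
    d=np.load(npz);R=cv2.Rodrigues(d['rvec'])[0];t=d['tvec'].ravel()
    c=-R.T@t;v=R.T@np.linalg.inv(d['K'])@np.array([*uv,1.]);return (c+v*(z-c[2])/v[2]).round(1)
E
```

```text
0.0 [ 224.52570556 -501.45996884  241.50140529] [-1.79900979e+02 -1.42526284e-02  2.41105444e+01] [-1.02245698  0.2626575  -0.03995143] 11.0
```

View pics/top0.png

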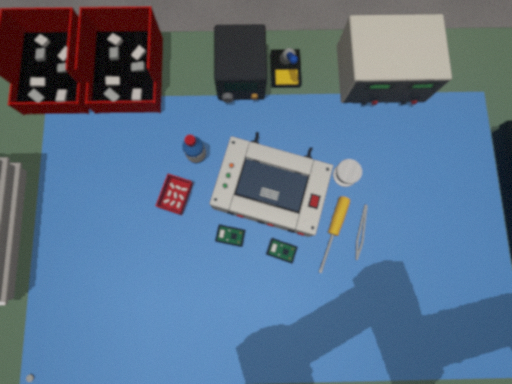

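View pics/scene0.png

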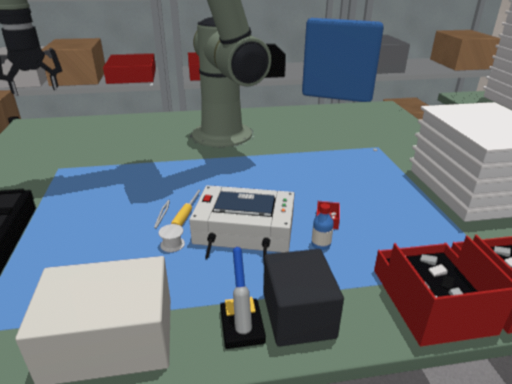

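The top view shows the box around pixel (271,185), turned clockwise, with the flap ribs near (270,194). I'll enlarge it to get corners.

Run:
```python
import cv2
i=cv2.imread('pics/top0.png')[125:245,195:355];cv2.imwrite('pics/c1.png',cv2.resize(i,(800,600),interpolation=cv2.INTER_CUBIC))
```

```text
(no output)
```

View pics/c1.png

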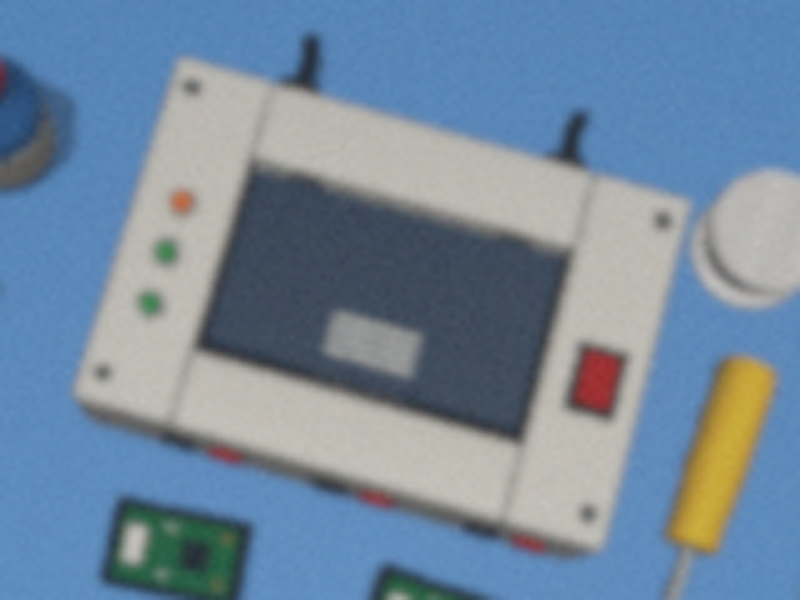

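Run:
```python
from h import *
N='pics/top0.npz'
g=lambda u,v,z:plane(N,(195+(u+.5)/5-.5,125+(v+.5)/5-.5),z)
c=[g(*p,70)for p in((181,58),(690,202),(603,550),(78,397))]
print(*c); C=sum(c)/4; print('C',C)
e=[c[0]-c[1],c[3]-c[2],c[0]-c[3],c[1]-c[2]]
for v in e: print(np.hypot(*v[:2]),np.degrees(np.arctan2(v[1],v[0])))
fc=[g(*p,78)for p in((255,163),(570,250),(522,438),(202,348))];print(*fc,'mid',sum(fc)/4)
print('ribs',g(372,344,78))
```

```text
[683.7  81.2  70. ] [ 618.7 -125.5   70. ] [478.5 -82.2  70. ] [542.8 123.6  70. ]
C [580.925  -0.725  70.   ]
216.67923296892113 72.54344186633313
215.6110618683559 72.64914586864722
147.14132662172116 -16.747730430834416
146.73421550545058 -17.163016118352488
[635.8  51.5  78. ] [597.6 -74.   78. ] [522.2 -51.2  78. ] [560.3  73.8  78. ] mid [5.78975e+02 2.50000e-02 7.80000e+01]
ribs [560.7   6.5  78. ]
```

The box is centred at about (581, -1) with yaw -17.2°. The ribs come out at (560, 6), which agrees with the given geometry. I'll turn the tool to yaw 162.8 (tool x = -box x, tool y = +box y) with the gripper shut, then translate.

```bash
python3 -m creep '[[0,0,0,0,0,-1,255],[0,0,0,0,0,-1,255],[0,0,0,0,0,-1,255],[0,0,0,0,0,-1,255],[0,0,0,0,0,-1,255],[0,0,0,0,0,-1,255],[0,0,0,0,0,-1,255],[0,0,0,0,0,-1,255],[0,0,0,0,0,-1,255],[0,0,0,0,0,-1,255],[0,0,0,0,0,-1,255],[0,0,0,0,0,-1,255]]'
python3 -m creep '[[0,0,0,0,0,-1,255],[0,0,0,0,0,-1,255],[0,0,0,0,0,-1,255],[0,0,0,0,0,-1,255],[0,0,0,0,0,-1,255],[0,0,0,0,0,-1,255],[0,0,0,0,0,-1,255],[0,0,0,0,0,-1,255],[0,0,0,0,0,-1,255],[0,0,0,0,0,-1,255],[0,0,0,0,0,-1,255],[0,0,0,0,0,-0.1,255]]'
```

```text
t: 1.1
ee_pos: [224.6, -501.7, 241.8]
eef_rot: [-180.0, -0.1, 96.4]
wrist_force: [0.8, 0.2, 0.7]
grip_width: 0.001
grasp_force: 0.0
t: 2.1
ee_pos: [224.6, -501.7, 241.8]
eef_rot: [180.0, -0.0, 162.8]
wrist_force: [-0.1, -0.1, -0.2]
grip_width: -0.004
grasp_force: 0.0
```

```bash
python3 -m creep '[[-0.28,0.97,0,0,0,0,255],[-0.28,0.97,0,0,0,0,255],[-0.28,0.97,0,0,0,0,255],[-0.28,0.97,0,0,0,0,255],[-0.28,0.97,0,0,0,0,255],[-0.28,0.97,0,0,0,0,255],[-0.28,0.97,0,0,0,0,255],[-0.28,0.97,0,0,0,0,255],[-0.28,0.97,0,0,0,0,255],[-0.28,0.97,0,0,0,0,255],[-0.28,0.97,0,0,0,0,255],[-0.28,0.97,0,0,0,0,255]]'
python3 -m creep '[[-0.28,0.97,0,0,0,0,255],[-0.28,0.97,0,0,0,0,255],[-0.28,0.97,0,0,0,0,255],[-0.28,0.97,0,0,0,0,255],[-0.28,0.97,0,0,0,0,255],[-0.28,0.97,0,0,0,0,255],[-0.28,0.97,0,0,0,0,255],[-0.28,0.97,0,0,0,0,255],[-0.28,0.97,0,0,0,0,255],[-0.28,0.97,0,0,0,0,255],[-0.28,0.97,0,0,0,0,255],[-0.28,0.97,0,0,0,0,255]]'
python3 - <<'E'
from plant import telemetry, grab_frame
import cv2,numpy as np
s=telemetry.state();p=s['ee_pos'];print(p,s['eef_rot'])
f=grab_frame("wrist");cv2.imwrite('pics/w1.png',f['color'][:,:,::-1]);np.savez('pics/w1.npz',**{k:f[k] for k in('K','rvec','tvec')})
E
```

```text
t: 3.1
ee_pos: [391.8, -247.9, 242.1]
eef_rot: [180.0, -0.0, 162.6]
wrist_force: [-1.1, -0.4, 0.1]
grip_width: 0.001
grasp_force: 0.0
t: 4.1
ee_pos: [558.4, 4.9, 242.0]
eef_rot: [-180.0, -0.0, 162.6]
wrist_force: [0.7, 0.3, 0.2]
grip_width: -0.005
grasp_force: 0.0
[558.43413998   4.93691349 242.00064451] [-1.79989911e+02 -2.91635813e-02  1.62571768e+02]
```

View pics/w1.png

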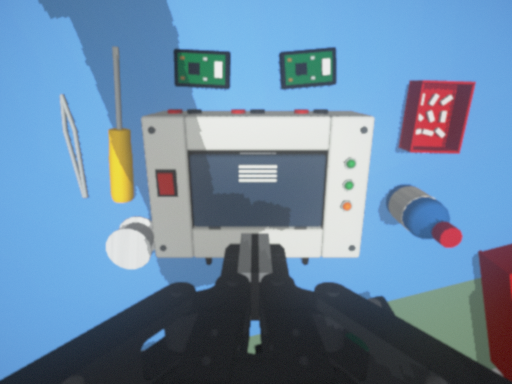

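The wrist view shows the ribs at (258,173) and the flap corners at (190,151), (327,151), (324,227) and (193,227). The box corners are about (145,117), (371,116), (361,257) and (156,257). I'll refine the pose from these.

Run:
```python
from h import *
N='pics/w1.npz'
g=lambda u,v,z:plane(N,(u,v),z)
c=[g(*p,70)for p in((145,117),(371,116),(361,257),(156,257))];C=sum(c)/4
print(*c,'C',C)
for a,b in((1,0),(2,3),(3,0),(2,1)): v=c[a]-c[b];print(np.hypot(*v[:2]),np.degrees(np.arctan2(v[1],v[0])))
fc=[g(*p,78)for p in((190,151),(327,151),(325,227),(192,227))];print(*fc,'mid',sum(fc)/4)
print('ribs',g(258,173,78))
```

```text
[482.  -77.1  70. ] [544.1 123.8  70. ] [687.2  85.   70. ] [ 621.3 -124.7   70. ] C [583.65   1.75  70.  ]
210.27891002190398 72.823149753392
219.81105522698354 72.55423253251116
147.20818591369158 -18.86573603993065
148.2668202936854 -15.170386763181364
[523.5 -46.6  78. ] [561.9  75.8  78. ] [637.2  55.7  78. ] [596.9 -72.6  78. ] mid [579.875   3.075  78.   ]
ribs [562.9   7.8  78. ]
```

```bash
python3 -m creep '[[-0.09,0.1,0.9,0,0,0,255],[0,0,0.9,0,0,0,255],[0,0,0.9,0,0,0,255],[0,0,0.9,0,0,0,255],[0,0,0.9,0,0,0,255],[0,0,0.9,0,0,0,255],[0,0,0.5,0,0,0,255],[0,0,0,0,0,0,255]]'
```

```text
t: 4.82
ee_pos: [558.2, 5.6, 91.5]
eef_rot: [-179.9, -0.3, 162.6]
wrist_force: [-0.6, -0.7, -0.1]
grip_width: 0.0
grasp_force: 0.0
```

```bash
python3 -m creep '[[0,0,0.1,0,0,0,255],[0,0,0.1,0,0,0,255],[0,0,0.06,0,0,0,255],[0,0,0,0,0,0,255],[0,0,0,0,0,0,255]]'
```

```text
t: 5.23
ee_pos: [561.7, 5.3, 89.2]
eef_rot: [180.0, 0.1, 162.7]
wrist_force: [-0.1, -0.3, 0.8]
grip_width: 0.003
grasp_force: 0.5
```

```bash
python3 -m creep '[[0,0,0.07,0,0,0,255],[0,0,0.07,0,0,0,255],[0,0,0,0,0,0,255]]'
```

```text
t: 5.48
ee_pos: [561.3, 5.4, 84.9]
eef_rot: [180.0, 0.0, 162.7]
wrist_force: [0.4, -0.5, 2.1]
grip_width: 0.001
grasp_force: 0.7
```

```bash
python3 -m creep '[[0.3,0,-1,0,0,0,255],[1,0,-1,0,0,0,255],[1,0,-1,0,0,0,255],[1,0,-1,0,0,0,255],[0,0,-1,0,0,0,255],[0,0,-0.5,0,0,0,255],[0,0,0,0,0,0,255],[0,0,0,0,0,0,255],[0,0,0,0,0,0,255],[0,0,0,0,0,0,255],[0,0,0,0,0,0,255],[0,0,0,0,0,0,255]]'
python3 -m creep '[[0,0,0,0,0,0,255],[0,0,0,0,0,0,255]]'
python3 - <<'E'
from plant import telemetry, grab_frame
import cv2,numpy as np
for n in("wrist","top"):
    f=grab_frame(n);cv2.imwrite(f'pics/{n}2.png',f['color'][:,:,::-1]);np.savez(f'pics/{n}2.npz',**{k:f[k] for k in('K','rvec','tvec')})
w=cv2.imread('pics/wrist2.png');t=cv2.imread('pics/top2.png')[125:245,215:315]
cv2.imwrite('pics/m2.png',np.hstack([cv2.resize(w,(512,384)),cv2.resize(t,(280,384),fx=0,fy=0)]))
E
```

```text
t: 6.48
ee_pos: [481.7, 29.9, 221.3]
eef_rot: [-180.0, -0.1, 162.7]
wrist_force: [-0.0, 0.5, 0.2]
grip_width: -0.001
grasp_force: 0.0
t: 6.65
ee_pos: [482.1, 29.9, 221.9]
eef_rot: [-180.0, -0.0, 162.7]
wrist_force: [-0.2, -0.0, -0.3]
grip_width: -0.002
grasp_force: 0.0
```

View pics/m2.png

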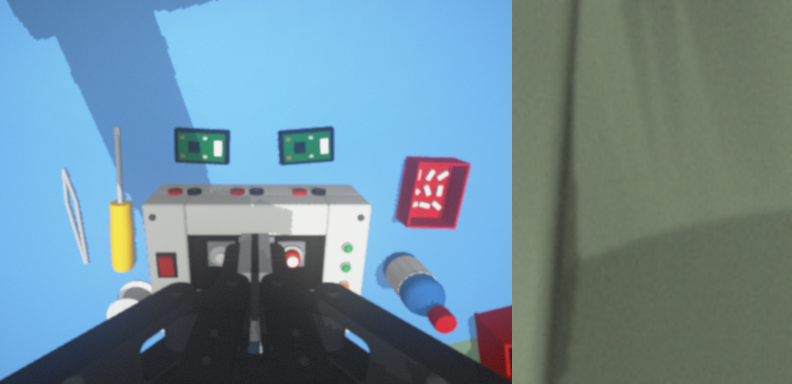

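The flap is open. A red-sleeved button shows at about (292,257) and a button without red at (218,256); the middle one is hidden by the fingers.

Run:
```python
from h import *
a=np.radians(-17.3);M=np.array([[np.cos(a),np.sin(a)],[-np.sin(a),np.cos(a)]]);C=np.array([582,.5])
for p,z in(((292,257),60),((218,256),52)):
    w=plane('pics/wrist2.npz',p,z);print(w,M@(w[:2]-C))
print('expect',C+M.T@[-7,38],C+M.T@[-7,0],C+M.T@[-7,-38])
print('tcp local',M@(np.array([482,29.9])-C))
```

```text
[582.6  40.1  60. ] [-11.20318853  37.98695258]
[562.8 -35.1  52. ] [ -7.74486183 -39.69908204]
expect [586.61691962  38.8625345 ] [575.3166744    2.58162412] [564.01642919 -33.69928626]
tcp local [-104.21890125   -1.6675199 ]
```

Tripped breaker is at y = +38. I'll move over it and go down to just above the cap.

```bash
python3 -m creep '[[-0.96,0.4,0,0,0,0,255],[-0.96,0.4,0,0,0,0,255],[-0.96,0.4,0,0,0,0,255],[-0.96,0.4,0,0,0,0,255],[0,0,0.5,0,0,0,255],[0,0,1,0,0,0,255],[0,0,1,0,0,0,255],[0,0,0.5,0,0,0,255],[0,0,0,0,0,0,255],[0,0,0,0,0,0,255]]'
python3 - <<'E'
from plant import telemetry, grab_frame
import cv2,numpy as np
print(telemetry.state()['ee_pos'])
w=grab_frame("wrist")['color'][:,:,::-1];t=grab_frame("scene")['color'][140:270,170:340,::-1]
cv2.imwrite('pics/m3.png',np.vstack([cv2.resize(w,(400,300)),cv2.resize(t,(400,300))]))
E
```

```text
t: 7.58
ee_pos: [585.3, 39.7, 146.8]
eef_rot: [-180.0, -0.1, 162.7]
wrist_force: [0.5, -0.2, 0.4]
grip_width: 0.0
grasp_force: 0.0
[585.27704607  39.6572912  146.80845169]
```

View pics/m3.png

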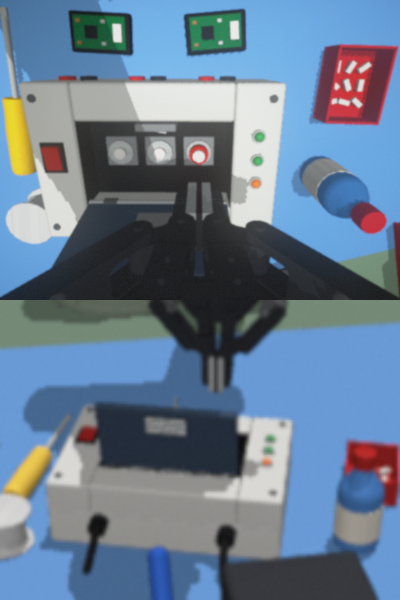

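The wrist view (top) shows three breakers, with red only on the box's left one (198,153). The scene view shows the flap upright with the fingers clear in front of it. Going down now.

```bash
python3 -m creep '[[0,0,0.7,0,0,0,255],[0,0,0.8,0,0,0,255],[0,0,0.8,0,0,0,255],[0,0,0.5,0,0,0,255],[0,0,0.1,0,0,0,255],[0,0,0.1,0,0,0,255],[0,0,0.1,0,0,0,255],[0,0,0,0,0,0,255],[0,0,0,0,0,0,255]]'
```

```text
t: 8.43
ee_pos: [586.5, 39.6, 70.8]
eef_rot: [180.0, 0.1, 162.7]
wrist_force: [0.4, 0.0, 0.3]
grip_width: -0.001
grasp_force: 0.0
```

```bash
python3 -m creep '[[0,0,0.08,0,0,0,255],[0,0,0.08,0,0,0,255],[0,0,0.06,0,0,0,255],[0,0,0,0,0,0,255]]'; python3 -m creep '[[0,0,0.06,0,0,0,255],[0,0,0.04,0,0,0,255],[0,0,0,0,0,0,255]]'
```

```text
t: 8.77
ee_pos: [586.6, 39.6, 64.7]
eef_rot: [180.0, 0.1, 162.7]
wrist_force: [0.5, 0.8, 3.9]
grip_width: 0.001
grasp_force: 1.6
t: 9.02
ee_pos: [586.7, 39.6, 62.8]
eef_rot: [180.0, 0.1, 162.7]
wrist_force: [-0.6, -1.2, 9.6]
grip_width: 0.001
grasp_force: 4.7
```

```bash
python3 -m creep '[[0,0,0.03,0,0,0,255],[0,0,0,0,0,0,255],[0,0,0,0,0,0,255]]'; python3 -m creep '[[0,0,-0.5,0,0,0,255],[0,0,-1,0,0,0,255],[0,0,-1,0,0,0,255],[0,0,-1,0,0,0,255],[0,0,-1,0,0,0,255],[0,0,-1,0,0,0,255],[0.5,0,-1,0,0,0,255],[0.5,0,0,0,0,0,255],[0,0,0,0,0,0,255],[0,0,0,0,0,0,255]]'
python3 - <<'E'
from plant import telemetry, grab_frame
import cv2,numpy as np
print(telemetry.state()['ee_pos'])
w=grab_frame("wrist")['color'][:,:,::-1]
cv2.imwrite('pics/m4.png',cv2.resize(w[120:340,100:400],(600,440)))
E
```

```text
t: 9.27
ee_pos: [586.7, 39.6, 62.7]
eef_rot: [180.0, 0.1, 162.7]
wrist_force: [-3.2, -0.6, 13.8]
grip_width: -0.0
grasp_force: 7.2
t: 10.1
ee_pos: [561.2, 47.2, 222.9]
eef_rot: [-180.0, -0.1, 162.7]
wrist_force: [-0.0, 0.1, -0.2]
grip_width: 0.003
grasp_force: 0.0
[561.16002457  47.17425655 222.91728271]
```

View pics/m4.png

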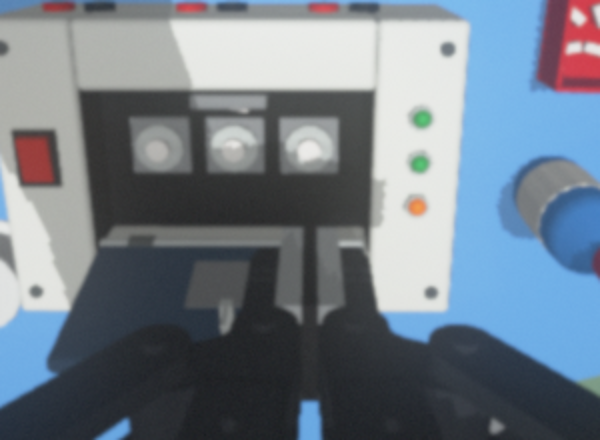

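No red shows on any of the three, so the button is fully in. Next I'll pass over the flap to behind it and come down.

```bash
python3 -m creep '[[-0.82,-0.25,-0.2,0,0,0,255],[-0.82,-0.25,0,0,0,0,255],[-0.82,-0.26,0,0,0,0,255],[-0.82,-0.26,0,0,0,0,255],[-0.82,-0.26,0,0,0,0,255],[-0.85,-0.26,0,0,0,0,255],[0,0,0.6,0,0,0,255],[0,0,0.9,0,0,0,255],[0,0,0.9,0,0,0,255],[0,0,0.84,0,0,0,255],[0,0,0,0,0,0,255],[0,0,0,0,0,0,255]]'
```

```text
t: 11.15
ee_pos: [667.3, -26.6, 145.0]
eef_rot: [-180.0, -0.3, 162.7]
wrist_force: [0.8, -1.0, 0.4]
grip_width: -0.0
grasp_force: 0.0
```

```bash
python3 -m creep '[[0.5,0,-0.04,0,0,0,255],[0.5,0,0,0,0,0,255],[0.3,0,0,0,0,0,255],[0.2,0,0,0,0,0,255],[0.22,0,0,0,0,0,255],[0.22,0,0.01,0,0,0,255],[0.23,0,0.01,0,0,0,255],[0.21,0,0.06,0,0,0,255],[0.21,0,0.07,0,0,0,255],[0.22,0,0.07,0,0,0,255]]'
python3 - <<'E'
from plant import telemetry, grab_frame
import cv2,numpy as np
s=telemetry.state();print(s['ee_pos'],s['wrist_force'])
t=grab_frame("scene")['color'][120:270,170:340,::-1]
cv2.imwrite('pics/m5.png',cv2.resize(t,(600,530)))
E
```

```text
t: 11.98
ee_pos: [601.1, -5.4, 142.8]
eef_rot: [180.0, -0.0, 162.7]
wrist_force: [1.0, 0.0, 0.7]
grip_width: 0.001
grasp_force: 0.5
[601.05372427  -5.44875481 142.83542878] [0.99931103 0.02177983 0.74489759]
```

View pics/m5.png

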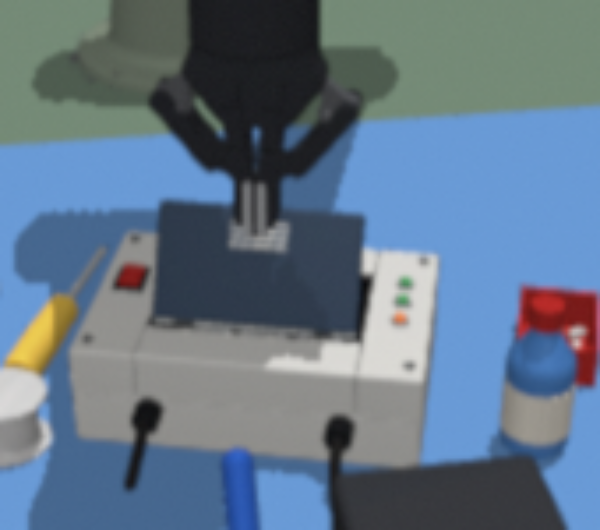

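The fingertips rest at the top of the ribs (258,225) and the flap is about 60° open, as planned. Continuing along the arc.

```bash
python3 -m creep '[[0.19,0,0.13,0,0,0,255],[0.2,0,0.14,0,0,0,255],[0.2,0,0.14,0,0,0,255],[0.15,0,0.16,0,0,0,255],[0.15,0,0.17,0,0,0,255],[0.15,0,0.17,0,0,0,255],[0.1,0,0.19,0,0,0,255],[0.1,0,0.2,0,0,0,255],[0.1,0,0.2,0,0,0,255],[0.05,0,0.22,0,0,0,255],[0.05,0,0.22,0,0,0,255],[0.05,0,0.22,0,0,0,255]]'
python3 -m creep '[[0,0,0.1,0,0,0,255],[0,0,0.08,0,0,0,255],[0,0,0,0,0,0,255],[0,0,0,0,0,0,255]]'
```

```text
t: 13.03
ee_pos: [566.2, 5.4, 90.2]
eef_rot: [180.0, 0.1, 162.7]
wrist_force: [-13.2, 1.1, 53.9]
grip_width: 0.0
grasp_force: 27.1
t: 13.37
ee_pos: [566.4, 5.5, 84.9]
eef_rot: [180.0, 0.1, 162.7]
wrist_force: [-1.8, 0.6, 6.7]
grip_width: -0.001
grasp_force: 3.4
```

```bash
python3 -m creep '[[0,0,0.06,0,0,0,255],[0,0,0.02,0,0,0,255],[0,0,0,0,0,0,255],[0,0,0,0,0,0,255]]'
```

```text
t: 13.7
ee_pos: [566.5, 5.5, 84.5]
eef_rot: [180.0, 0.1, 162.7]
wrist_force: [-5.3, 1.5, 19.7]
grip_width: -0.0
grasp_force: 10.1
```

At the stop. Releasing straight up, then checking.

```bash
python3 -m creep '[[0,0,-0.2,0,0,0,255],[0,0,-0.5,0,0,0,255],[0,0,-1,0,0,0,255],[0,0,-1,0,0,0,255],[0.5,0,-1,0,0,0,255],[1,0,-1,0,0,0,255],[1,0,-1,0,0,0,255],[1,0,0,0,0,0,255],[0,0,0,0,0,0,255],[0,0,0,0,0,0,255],[0,0,0,0,0,0,255],[0,0,0,0,0,0,255]]'
python3 - <<'E'
from plant import telemetry, grab_frame
import cv2,numpy as np
w=grab_frame("wrist")['color'][:,:,::-1];t=grab_frame("scene")['color'][140:270,150:350,::-1]
cv2.imwrite('pics/m6.png',np.vstack([cv2.resize(w,(400,300)),cv2.resize(t,(400,300))]))
E
```

```text
t: 14.7
ee_pos: [483.1, 31.2, 224.4]
eef_rot: [-180.0, -0.0, 162.7]
wrist_force: [-0.2, -0.2, -0.5]
grip_width: -0.002
grasp_force: 0.0
```

View pics/m6.png

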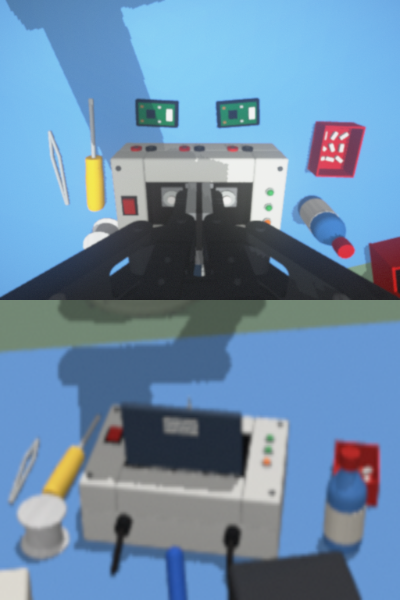

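The flap reopened (upright at (180,440) in the scene view). The press before release was probably spoiled by the fast final stretch with its 54 N bump, followed by several separate presses. I'll redo it, slower at the end and with one continuous press.

```bash
python3 -m creep '[[-0.86,0,0,0,0,0,255],[-0.86,0,0,0,0,0,255],[-0.86,0,0,0,0,0,255],[-0.86,0,0,0,0,0,255],[-0.86,0,0,0,0,0,255],[-0.86,0,0,0,0,0,255],[-0.86,0,0,0,0,0,255],[-0.86,0,0,0,0,0,255],[-0.86,0,0,0,0,0,255],[0,0,0.7,0,0,0,255],[0,0,0.8,0,0,0,255],[0,0,0.8,0,0,0,255]]'
python3 -m creep '[[0,0,0.7,0,0,0,255],[0,0,0,0,0,0,255],[0,0,0,0,0,0,255],[0.4,0,0,0,0,0,255],[0.4,0,0,0,0,0,255],[0.3,0,0,0,0,0,255],[0.2,0,0,0,0,0,255],[0.2,0,0,0,0,0,255],[0.23,0,0,0,0,0,255],[0.23,0,0.01,0,0,0,255],[0.23,0,0.01,0,0,0,255],[0,0,0,0,0,0,255]]'
```

```text
t: 15.8
ee_pos: [668.1, -26.6, 165.9]
eef_rot: [-180.0, 0.0, 162.7]
wrist_force: [-0.7, 0.1, -0.0]
grip_width: 0.001
grasp_force: 0.0
t: 16.8
ee_pos: [613.5, -9.3, 149.4]
eef_rot: [-180.0, -0.1, 162.7]
wrist_force: [1.2, -0.0, 0.4]
grip_width: -0.002
grasp_force: 0.3
```

```bash
python3 -m creep '[[0.2,0,0.08,0,0,0,255],[0.2,0,0.08,0,0,0,255],[0.2,0,0.09,0,0,0,255],[0.15,0,0.09,0,0,0,255],[0.15,0,0.09,0,0,0,255],[0.15,0,0.1,0,0,0,255],[0.15,0,0.1,0,0,0,255],[0.12,0,0.13,0,0,0,255],[0.12,0,0.13,0,0,0,255],[0.12,0,0.13,0,0,0,255],[0.11,0,0.12,0,0,0,255]]'
python3 -m creep '[[0.06,0,0.1,0,0,0,255],[0.06,0,0.1,0,0,0,255],[0.05,0,0.1,0,0,0,255],[0.05,0,0.1,0,0,0,255],[0.05,0,0.1,0,0,0,255],[0.05,0,0.1,0,0,0,255]]'
```

```text
t: 17.72
ee_pos: [574.8, 2.7, 120.6]
eef_rot: [-180.0, 0.0, 162.7]
wrist_force: [1.5, -0.2, 0.3]
grip_width: -0.003
grasp_force: 0.5
t: 18.22
ee_pos: [567.3, 5.1, 105.8]
eef_rot: [-180.0, -0.0, 162.7]
wrist_force: [-0.4, 0.7, 1.5]
grip_width: 0.004
grasp_force: 0.6
```

```bash
python3 -m creep '[[0.02,0,0.08,0,0,0,255],[0.02,0,0.08,0,0,0,255],[0.02,0,0.08,0,0,0,255],[0.02,0,0.08,0,0,0,255],[0.02,0,0.08,0,0,0,255]]'
python3 -m creep '[[0.02,0,0.06,0,0,0,255],[0.02,0,0.06,0,0,0,255]]'
```

```text
t: 18.63
ee_pos: [564.8, 5.8, 95.8]
eef_rot: [180.0, -0.0, 162.7]
wrist_force: [-1.7, 1.1, 2.0]
grip_width: -0.001
grasp_force: 0.8
t: 18.8
ee_pos: [564.3, 6.0, 93.0]
eef_rot: [-180.0, 0.0, 162.7]
wrist_force: [0.4, -0.1, 2.5]
grip_width: 0.003
grasp_force: 1.2
```

```bash
python3 -m creep '[[0,0,0.05,0,0,0,255],[0,0,0.05,0,0,0,255],[0,0,0.05,0,0,0,255]]'
python3 -m creep '[[0,0,0.05,0,0,0,255],[0,0,0.05,0,0,0,255]]'
python3 -m creep '[[0,0,0.04,0,0,0,255],[0,0,0.04,0,0,0,255]]'
```

```text
t: 19.05
ee_pos: [563.8, 6.1, 89.2]
eef_rot: [-180.0, -0.0, 162.7]
wrist_force: [-2.1, 0.9, 2.5]
grip_width: 0.001
grasp_force: 1.2
t: 19.22
ee_pos: [563.7, 6.1, 86.5]
eef_rot: [-180.0, -0.0, 162.7]
wrist_force: [-2.0, 0.4, 2.7]
grip_width: 0.002
grasp_force: 1.0
t: 19.38
ee_pos: [563.7, 6.2, 84.6]
eef_rot: [-180.0, -0.0, 162.7]
wrist_force: [-3.2, 0.8, 8.1]
grip_width: 0.001
grasp_force: 4.4
```

```bash
python3 -m creep '[[0,0,0.03,0,0,0,255],[0,0,0,0,0,0,255]]'
python3 -m creep '[[0,0,-0.1,0,0,0,255],[0,0,-0.1,0,0,0,255],[0,0,-0.1,0,0,0,255],[0,0,-0.1,0,0,0,255],[0,0,-0.1,0,0,0,255],[0,0,-0.1,0,0,0,255]]'
```

```text
t: 19.55
ee_pos: [563.7, 6.2, 84.6]
eef_rot: [-180.0, -0.0, 162.7]
wrist_force: [-3.7, 0.9, 7.4]
grip_width: -0.001
grasp_force: 4.0
t: 20.05
ee_pos: [564.2, 6.0, 99.2]
eef_rot: [-180.0, 0.0, 162.7]
wrist_force: [-0.4, -0.4, -0.4]
grip_width: -0.001
grasp_force: 0.0
```

Zero force at tip height 88, so the flap isn't following and has stayed down. Backing off further and checking.

```bash
python3 -m creep '[[0,0,-0.5,0,0,0,255],[0.3,0,-1,0,0,0,255],[0.8,0,-1,0,0,0,255],[1,0,-1,0,0,0,255],[1,0,-1,0,0,0,255],[0,0,-0.5,0,0,0,255],[0,0,0,0,0,0,255],[0,0,0,0,0,0,255],[0,0,0,0,0,0,255],[0,0,0,0,0,0,255],[0,0,0,0,0,0,255],[0,0,0,0,0,0,255]]'
python3 - <<'E'
from plant import telemetry, grab_frame
import cv2,numpy as np
w=grab_frame("wrist")['color'][:,:,::-1];t=grab_frame("scene")['color'][140:270,150:350,::-1]
cv2.imwrite('pics/m7.png',np.vstack([cv2.resize(w,(400,300)),cv2.resize(t,(400,300))]))
E
```

```text
t: 21.05
ee_pos: [489.8, 29.0, 222.9]
eef_rot: [-180.0, -0.1, 162.7]
wrist_force: [-0.6, 0.4, 0.3]
grip_width: -0.001
grasp_force: 0.0
```

View pics/m7.png

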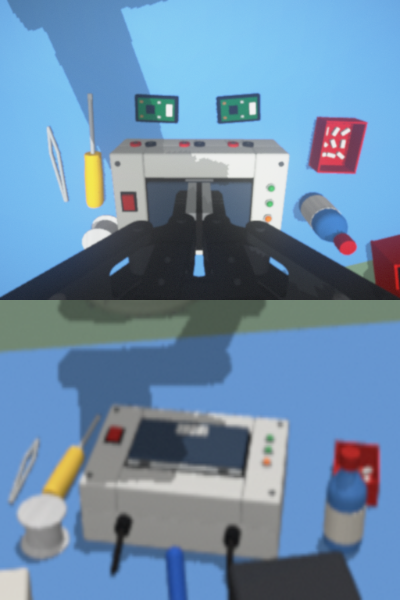

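The flap is shut and flush (190,445 in the lower view), the surrounding items are in place, and the robot touches nothing.

```bash
python3 -c "
from plant import r
print(r.finish_job())"
```

```text
the job is handed in; nothing more can be done
None
```

I opened the flap, pushed the tripped breaker's button (box's left place) fully in, and latched the flap shut on the second try, since it reopened after the first; the job is handed in at about 21 s, with no result shown.

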